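# Gauging pole sleeves on a go pin

## Task

Only one of the three aluminium pole sleeves on the wooden rack has a bush that clears the gauge pin, and it cannot be told from outside. Lay a sleeve in the gauge's vee and slide it gently onto the pin to try it, never forcing one that binds: leave the sleeve that goes fully home on the pin, right up against the collar, and put the two that do not fit in the grey metal reject tray. Leave the other things on the bench where they are.

Things in the scene. Friction and masses are not known exactly. Their poses are not given: they have to be found in the camera images.
- sleeve_a: Pole joining sleeve, lying level: aluminium tube 60 mm long, 34 mm outside, 60 to 95 g; rolled-in ends with 24 mm mouths; a black plastic bush floats inside (0.5 mm end play). Origin at the middle of the tube, on its axis; x along the tube, both ends alike. The three look the same; which one has the good bush, and its place on the rack, change from start to start.
- sleeve_b: Pole joining sleeve, lying level: aluminium tube 60 mm long, 34 mm outside, 60 to 95 g; rolled-in ends with 24 mm mouths; a black plastic bush floats inside (0.5 mm end play). Origin at the middle of the tube, on its axis; x along the tube, both ends alike. The three look the same; which one has the good bush, and its place on the rack, change from start to start.
- sleeve_c: Pole joining sleeve, lying level: aluminium tube 60 mm long, 34 mm outside, 60 to 95 g; rolled-in ends with 24 mm mouths; a black plastic bush floats inside (0.5 mm end play). Origin at the middle of the tube, on its axis; x along the tube, both ends alike. The three look the same; which one has the good bush, and its place on the rack, change from start to start.
- gauge: Bench gauge, fixed: grey base plate 180 x 80 x 12 mm (x from -85 to 95). On it a dark steel vee rail, 28 mm wide (a sleeve overhangs it), x = -72 to 55, its 45 degree faces carrying a sleeve with its axis 50 mm above the mat, its top edges 10 mm below that axis. At +x a grey headstock 30 x 56 mm, 74 mm high (86 with its screw), x = 60 to 90. Origin on the mat, below the pin's axis.
- gauge_pin: Level steel gauge pin, fixed to the headstock; origin at the middle of its nose: 22 mm diameter, nose bevelled to 16 mm, pointing to -x over the rail, coaxial with a sleeve lying in the vee. It runs 44.5 mm along +x to the face of a 32 mm wide collar at its root. The pin is shorter than a sleeve, so the sleeve's rear end always stays free to push.
- gauge_lay (a point): Where the middle of a sleeve lies when laid in the vee clear of the pin (front end 11 mm before the nose): on the pin's axis, 50 mm above the mat, 55.5 mm before gauge_home. Its x axis is the sliding direction, towards the collar. Sleeves slide freely in the vee under about 1 N.
- gauge_home (a point): Where the middle of a sleeve lies when it is fully home, its end against the collar: on the pin's axis. A sleeve with a good bush slides on without resistance until it meets the collar. A tight bush is too narrow (18 mm) in its middle, and the sleeve stops dead about 20 mm short of home; it slides back off freely.
- rack: Wooden rack, fixed: plywood board 62 x 200 x 10 mm with three vee cradles 46 mm long and 28 mm wide, 66 mm apart along y, each holding a sleeve along the rack's x with its axis 45 mm above the mat. Origin under its middle, on the mat.
- tray: Reject tray, fixed, grey sheet metal: 180 (x) x 120 (y) x 30 mm high outside, 4 mm walls and floor, open on top. Origin under its middle, on the mat (3 mm above the bench top).
- scissors: Black-handled scissors, about 215 mm long, 10 mm thick, lying flat; bystander. Origin at the pivot.
- tape: Roll of tape, 90 mm wide, 24 mm high, lying flat; bystander. Origin under its middle.
- seam_roller: Seam roller with wooden handle and steel wheel, about 145 mm long, 32 mm high, lying; bystander. Origin near the middle of its length, on the mat; x along its length, towards the wheel.
- clamp: Black spring clamp, about 115 x 50 x 24 mm, lying on its side; bystander. Origin under its middle; x along it.
- die: Small turned steel snap die, 32 mm wide, 40 mm high, standing; bystander. Origin under its middle.
Things that resemble listed ones, but are neither listed nor needed, are in the scene too. What is shaped like the sleeve_a but green or yellow is not meant.

How it is judged (in metres and radians):
At the end, for the whole second after the job is handed in: One sleeve sits on the gauge pin fully home: its middle within 4 mm of gauge_home and its axis within 0.08 rad of the pin's; the other two lie in the reject tray (their middles over the tray's floor and less than 60 mm above the tray's underside); all three are at rest (((distance between sleeve_a and gauge_home below 0.004 m and angle between the x axis of sleeve_a and the x axis of gauge, either way round below 0.08 rad and linear speed of each of sleeve_a, sleeve_b, sleeve_c below 0.02 m/s and x of sleeve_b in the frame of tray between -0.085 and 0.085 m and y of sleeve_b in the frame of tray between -0.055 and 0.055 m and z of sleeve_b in the frame of tray between 0 and 0.06 m and x of sleeve_c in the frame of tray between -0.085 and 0.085 m and y of sleeve_c in the frame of tray between -0.055 and 0.055 m and z of sleeve_c in the frame of tray between 0 and 0.06 m) or (distance between sleeve_b and gauge_home below 0.004 m and angle between the x axis of sleeve_b and the x axis of gauge, either way round below 0.08 rad and linear speed of each of sleeve_b, sleeve_a, sleeve_c below 0.02 m/s and x of sleeve_a in the frame of tray between -0.085 and 0.085 m and y of sleeve_a in the frame of tray between -0.055 and 0.055 m and z of sleeve_a in the frame of tray between 0 and 0.06 m and x of sleeve_c in the frame of tray between -0.085 and 0.085 m and y of sleeve_c in the frame of tray between -0.055 and 0.055 m and z of sleeve_c in the frame of tray between 0 and 0.06 m) or (distance between sleeve_c and gauge_home below 0.004 m and angle between the x axis of sleeve_c and the x axis of gauge, either way round below 0.08 rad and linear speed of each of sleeve_c, sleeve_a, sleeve_b below 0.02 m/s and x of sleeve_a in the frame of tray between -0.085 and 0.085 m and y of sleeve_a in the frame of tray between -0.055 and 0.055 m and z of sleeve_a in the frame of tray between 0 and 0.06 m and x of sleeve_b in the frame of tray between -0.085 and 0.085 m and y of sleeve_b in the frame of tray between -0.055 and 0.055 m and z of sleeve_b in the frame of tray between 0 and 0.06 m))); the robot touches nothing.
It fails at once if a sleeve was forced: the gauge pin with its collar was loaded with more than 40 N (contact force between gauge_pin and anything else above 40 N).
It fails at once if a bystander (scissors, tape, seam roller, clamp or die) was moved by more than 30 mm (distance of any of scissors, tape, seam_roller, clamp, die from where it was at the start of the episode above 0.03 m).
It also fails if it takes over 72 s, if anything falls off the work surface, if the arm or the gripper's body presses on something with over 40 N, if the wrist force passes 120 N, or if a joint passes its speed limit or range.

## Robot

A 6-joint arm with a two-finger parallel gripper is mounted at the origin on the work surface. World frame = base frame: x ahead of the robot, y to its left, z up, the work surface at z = 0. Lengths are in m, angles in degrees, forces in N, time in s.
With the tool pointing down it reaches from about 0.4 to 0.825 m from the base axis. Payload 7 kg.
Tool frame: the origin (TCP) lies midway between the tips of the shut fingers; the grasp point (between the pads) lies ctrl.grasp_offset behind it (ctrl.grasp_offset is the distance from the TCP to the grasp point, in m); z points along the fingers, y is the line along which they close (so a half turn about z gives the same grasp; the last joint's range is limited). The gripper opens to 88 mm and grips with 3 to 60 N. Pads are 19 mm wide; open, the fingers measure 130 mm over their backs; the gripper's body (78 mm by 193 mm) begins 47 mm behind the grasp point.
Start: joints at [87.21, 20.546, 0.682, 0, -70.136, -16.507], TCP at [0.223, 0.637, 0.227] pointing down, gripper open.
Joint ranges: [-176.03, 176.03], [-82.01, 121.73], [-58.28, 71.71], [-173.87, 95.51], [-174.79, -0.11], [-173.66, 173.66]. Speed limits (degrees/s): [136.94, 136.94, 172.46, 180, 180, 180].

## Interface

Orientations are given as [roll, pitch, yaw] about the fixed x, y, z axes, in that order (R = Rz(yaw) Ry(pitch) Rx(roll)).
In Python, from plant import ctrl gives the robot as it stands. The module is installed in compiled form; this text tells all that it offers.
- The arm moves only by the tool send_rows, never from a script. Its argument "increments" is a list that holds one entry, the list of rows, each a list of 4 numbers: the shift along the world's x, y, z normalised to -1 to 1, where 1 is 0.2 m, then the turn about the world's z normalised to -1 to 1, where 1 is 1.5 rad. In form: [[[x, y, z, roll], ...]]. A call has 1 to 12 rows; each row is the pose to reach, as a shift and turn from the pose commanded when the call began; what a row does not reach only later rows make up. A row lasts 1/8 s, in which the tool goes at most 62.5 mm and 10.7 degrees, less where a joint would pass 70% of its speed; a pose out of reach is approached as far as the arm can. A call with a number of a shift or a turn outside -1 to 1 is refused whole. A call with a gripper value outside its range is refused whole. "jaw" is the opening, from 0 (shut) to 1 (fully open), set as the call begins (left out, the last holds). The fingers move at their own pace and stop on an object; the grip force is fixed at half the most. Time passes only in rows, so rows that repeat a pose let the fingers close. It gives the time, the measured TCP pose, the force, the opening and the grip force at its end, in the units of the state.
- ctrl.get_obs(): the state, without advancing time (a new reading comes with each control period).
- ctrl.snapshot(name): name is "scene" or "side" or "wrist"; returns the picture (480x640x3 uint8, red, green, blue); there is no depth.
- ctrl.calibration(name): a dict with "mtx" (3x3 intrinsics, pixels), "eye" and "attitude" of the camera in the world. Camera axes: x right, y up, looking along -z (the intrinsics and any distortion apply to the point x, -y, -z); pixel columns grow to the right and rows downward; lengths in m; the calibration is good to about 2 mm. The wrist camera is an equidistant fisheye: a pixel r from the principal point sees the ray r / f radians off the axis. A picture is of the moment at which its call begins: read the wrist's pose just before it. calibration takes no time and is no camera call; for the wrist camera it gives the pose at the moment of the call.
- ctrl.close_job(): hands the job in; it is judged then, once.
Trained networks look in the newest picture that a camera, given by its name, has taken for a name from the list of things; names that differ only in an ending like _2 or _b are one class to them, and where a whole thing is asked for, a point or a joint stands for the part that bears it (a point fixed in the world has none). Each returns a list of dicts, best first, with "conf" (0 to 1); they miss things now and then, are a little off and sometimes report something else, mostly with a low value. They report only what shows in the picture. A call takes as long as a camera call. They do not tell look-alikes from the thing itself.
- ctrl.trace(thing, camera): "mask" (480x640 bool, what is visible of it) and "bbox" ([left, top, right, bottom] in pixels, round what is visible of it).
- ctrl.spot_point(thing, camera): "pixel" ([row, column] in pixels: a listed point, or the origin of a listed thing).
The state is a dict: "clock": time; "joint_pos": joint angles; "qvel": joint speeds; "tau": joint torques, N m; "tool_pos": TCP position; "orientation": TCP orientation; "force": force on the tool from outside, world axes, zero at the start; "moment": the same for the moment, N m; "opening": finger opening in m; "gripper_force": force on a finger pad.
Only numpy, scipy, OpenCV 4.12 (cv2) and the standard library are available. Lean on these libraries where they do the work, as an engineer would, in place of code of your own. Each camera call takes 0.05 s, during which the arm holds its last target. There are 200 camera calls.

## Working session

There is one attempt and no reset: what is moved stays moved. The work goes in short steps, Python scripts to look and compute and a tool call to move; the robot and the scene stay as the last step left them, time stands still between calls to the robot, and variables do not carry over. Pictures are saved under pics/ and viewed, at most 10 in all, crops included, and the job is handed in when it is done.

Besides the shell and the picture viewer there is one more tool, called after "Call:" by a JSON object that holds its "op" and its "data", one argument or row to a line. send_rows: Moves the arm, as the interface text tells. Its arguments: {"type":"object","properties":{"increments":{"type":"array"},"jaw":{"type":"number"}},"required":["increments"]}

```bash
mkdir -p pics
cat > h.py <<'E'
import numpy as np, cv2
from plant import ctrl
def snap(c,n):
    im=ctrl.snapshot(c); cv2.imwrite(f'pics/{n}.png',im[:,:,::-1]); return im
E
python3 - <<'E'
from h import *
o=ctrl.get_obs()
print({k:o[k] for k in('clock','tool_pos','orientation','force','opening')},ctrl.grasp_offset)
a=snap('scene','s0');b=snap('side','d0')
for c in('scene','side'):
    k=ctrl.calibration(c);print(c,k)
    for t in('sleeve_a','gauge','gauge_pin','gauge_lay','gauge_home','rack','tray'):
        print(t,[(np.round(d['pixel'],1).tolist(),round(d['conf'],2)) for d in ctrl.spot_point(t,c)][:6])
E
```

```text
{'clock': 0.0, 'tool_pos': array([0.22291953, 0.63661908, 0.22561056]), 'orientation': array([ 1.79903499e+02, -8.01526689e-03, -1.93035114e+01]), 'force': array([ 0.73411353,  0.45804126, -0.42820531]), 'opening': 0.08756663049721737} 0.0188
scene {'mtx': array([[476.98819378,   0.        , 314.33072852],
       [  0.        , 476.98819378, 241.30093727],
       [  0.        ,   0.        ,   1.        ]]), 'eye': array([ 1.36300117, -0.00588015,  1.26496447]), 'attitude': array([34.57202843, -0.63908617, 79.05847565])}
sleeve_a [([222.1, 334.5], 0.73), ([208.9, 370.1], 0.68), ([185.6, 457.7], 0.64), ([220.2, 350.6], 0.61)]
gauge [([248.1, 247.4], 0.76)]
gauge_pin [([236.7, 245.0], 0.5)]
gauge_lay [([227.9, 246.1], 0.71)]
gauge_home [([238.9, 249.2], 0.73)]
rack [([224.7, 351.3], 0.66)]
tray [([252.0, 167.4], 0.71), ([211.2, 368.3], 0.42), ([225.3, 331.8], 0.18)]
side {'mtx': array([[536.92764862,   0.        , 313.48581086],
       [  0.        , 536.92764862, 246.55891633],
       [  0.        ,   0.        ,   1.        ]]), 'eye': array([0.39685764, 1.29345076, 0.72035967]), 'attitude': array([ 6.03687249e+01, -1.02343781e-02, -1.73063885e+02])}
sleeve_a [([306.5, 337.9], 0.93), ([287.6, 336.7], 0.76), ([398.1, 384.0], 0.67), ([448.9, 360.3], 0.65), ([268.8, 328.5], 0.61)]
gauge [([239.0, 335.9], 0.93), ([287.7, 336.7], 0.3)]
gauge_pin [([219.6, 331.6], 0.65)]
gauge_lay [([208.0, 277.0], 0.73), ([216.9, 351.1], 0.72)]
gauge_home [([219.4, 329.3], 0.66)]
rack [([304.9, 333.4], 0.86)]
tray [([196.8, 350.4], 0.8)]
```

View pics/s0.png

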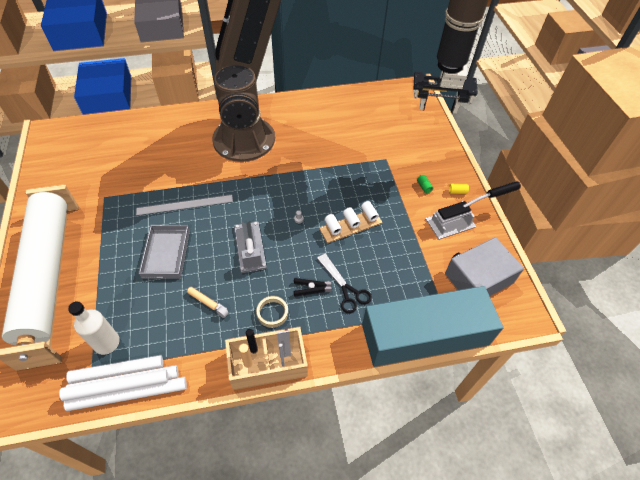

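View pics/d0.png

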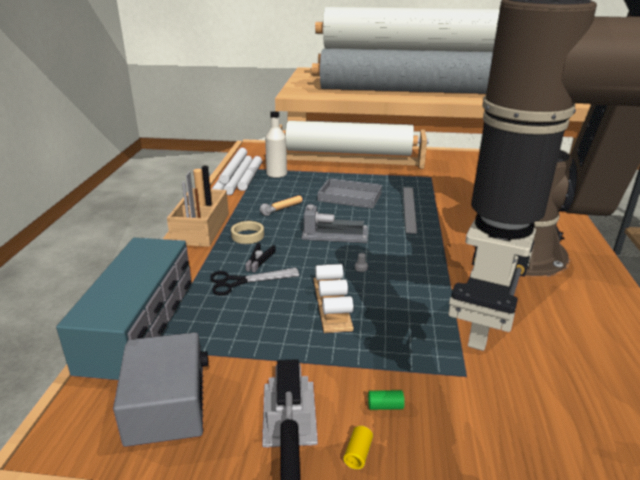

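Scene image: rack with three white/aluminium sleeves at (334,223), (351,217), (370,211); gauge at (248,248), headstock toward the image bottom; tray at (165,252). The green (425,184) and yellow (458,188) look-alikes are excluded by colour. Next I work out the positions.

```bash
cat >> h.py <<'E'
from scipy.spatial.transform import Rotation as Ro
def ray(c,px,k=None):
    k=k or ctrl.calibration(c); M=k['mtx']; v,u=px
    x,y=(u-M[0,2])/M[0,0],(v-M[1,2])/M[1,1]
    if c=='wrist':
        r=np.hypot(x,y); s=np.sin(r)/max(r,1e-9); d=np.array([x*s,-y*s,-np.cos(r)])
    else: d=np.array([x,-y,-1.])
    return np.array(k['eye']),Ro.from_euler('xyz',k['attitude'],degrees=True).apply(d)
def onz(c,px,z,k=None):
    e,d=ray(c,px,k); return e+d*(z-e[2])/d[2]
E
python3 - <<'E'
from h import *
Z=dict(sleeve_a=.048,gauge=.003,gauge_pin=.053,gauge_lay=.053,gauge_home=.053,rack=.003,tray=.003,scissors=.008,tape=.003,seam_roller=.003,clamp=.003,die=.003)
for t in Z:
  for c in('scene','side'):
    for d in ctrl.spot_point(t,c)[:4]: print(t,c,np.round(onz(c,d['pixel'],Z[t]),3)[:2],round(d['conf'],2))
# mask-based axis of gauge/tray/rack in scene
for t in('gauge','tray','rack'):
    m=ctrl.trace(t,'scene')[0]; ys,xs=np.nonzero(m['mask']); 
    P=np.float32([onz('scene',(a,b),.02)[:2] for a,b in zip(ys,xs)]); r=cv2.minAreaRect(P*1000);print(t,r)
E
```

```text
sleeve_a scene [0.481 0.244] 0.73
sleeve_a scene [0.449 0.37 ] 0.68
sleeve_a scene [0.406 0.687] 0.64
sleeve_a scene [0.483 0.296] 0.61
sleeve_a side [0.457 0.369] 0.93
sleeve_a side [0.466 0.298] 0.76
sleeve_a side [0.358 0.621] 0.67
sleeve_a side [0.393 0.73 ] 0.65
gauge scene [ 0.499 -0.041] 0.76
gauge side [ 0.492 -0.008] 0.93
gauge side [0.47  0.232] 0.3
gauge_pin scene [ 0.489 -0.042] 0.5
gauge_pin side [ 0.507 -0.027] 0.65
gauge_lay scene [ 0.456 -0.035] 0.71
gauge_lay side [ 0.67  -0.081] 0.73
gauge_lay side [ 0.455 -0.05 ] 0.72
gauge_home scene [ 0.5  -0.03] 0.73
gauge_home side [ 0.513 -0.027] 0.66
rack scene [0.469 0.305] 0.66
rack side [0.472 0.302] 0.86
tray scene [ 0.468 -0.29 ] 0.71
tray scene [0.424 0.375] 0.42
tray scene [0.459 0.242] 0.18
tray side [ 0.47  -0.295] 0.8
scissors scene [0.693 0.231] 0.7
scissors scene [ 0.476 -0.298] 0.18
scissors side [0.698 0.222] 0.66
scissors side [ 0.467 -0.289] 0.18
tape scene [0.736 0.   ] 0.83
tape side [0.743 0.004] 0.82
seam_roller scene [ 0.675 -0.174] 0.61
seam_roller side [ 0.679 -0.178] 0.88
seam_roller side [0.468 0.298] 0.48
clamp scene [0.682 0.123] 0.74
clamp scene [0.686 0.233] 0.4
clamp side [0.681 0.111] 0.64
die scene [0.401 0.132] 0.6
die side [0.427 0.116] 0.72
die side [0.691 0.22 ] 0.26
gauge ((502.6734619140625, -33.01723098754883), (187.35043334960938, 79.64884185791016), 0.14449019730091095)
tray ((472.505859375, -293.2475891113281), (134.3401641845703, 206.66241455078125), 78.13392639160156)
rack ((483.2535400390625, 298.8970031738281), (64.09346008300781, 200.06398010253906), 11.75741958618164)
```

Call:
{"op": "send_rows", "data": {
  "increments": [
    [[0.6,-0.85,0,0.358],[0.6,-0.85,0,0.358],[0.6,-0.85,0,0.358],[0.6,-0.85,0,0.358]]
  ],
  "jaw": 0.53
}}

```text
clock: 2.65
tool_pos: [0.3445, 0.4645, 0.2272]
orientation: [-180.0, -0.0, 11.5]
force: [-0.5, -0.8, 0.3]
opening: 0.0532
gripper_force: 0.0
```

Call:
{"op": "send_rows", "data": {
  "increments": [
    [[0.635,-0.85,0,0],[0.635,-0.85,0,0],[0.635,-0.85,0,0],[0.635,-0.85,0,0],[0.635,-0.85,0,0]]
  ]
}}

```text
clock: 3.28
tool_pos: [0.471, 0.296, 0.2266]
orientation: [-180.0, -0.0, 11.3]
force: [-0.7, -0.1, 0.1]
opening: 0.0462
gripper_force: 0.0
```

```bash
cat >> h.py <<'E'
def look(n,th,Z,k=6):
    cal=ctrl.calibration('wrist'); o=ctrl.get_obs(); im=snap('wrist',n)
    print(np.round(o['tool_pos'],4),np.round(o['orientation'],2),o['opening'],o['clock'])
    for t in th:
        for d in ctrl.spot_point(t,'wrist')[:k]: print(t,np.round(d['pixel']),np.round(onz('wrist',d['pixel'],Z[t],cal)[:2],4),round(d['conf'],2))
    return im,cal
Z=dict(sleeve_a=.048,gauge=.003,gauge_pin=.053,gauge_lay=.053,gauge_home=.053,rack=.003,tray=.003)
E
python3 - <<'E'
from h import *
im,cal=look('w1',['sleeve_a','rack','gauge','gauge_pin','gauge_lay','gauge_home'],Z)
print(cal)
for d in ctrl.trace('sleeve_a','wrist')[:5]:
    ys,xs=np.nonzero(d['mask']); P=np.float32([onz('wrist',(a,b),.06,cal)[:2] for a,b in zip(ys,xs)])*1000
    print(d['conf'],cv2.minAreaRect(P))
E
```

```text
[0.471  0.296  0.2266] [-1.800e+02 -1.000e-02  1.126e+01] 0.04623969397907259 3.275
sleeve_a [215. 246.] [0.4584 0.3646] 0.91
sleeve_a [257.  69.] [0.3718 0.5692] 0.86
sleeve_a [209. 387.] [0.4899 0.2357] 0.77
sleeve_a [213.   8.] [0.4067 0.6736] 0.61
sleeve_a [283. 590.] [ 0.4582 -0.0417] 0.59
sleeve_a [210. 315.] [0.475  0.3012] 0.55
gauge [242. 576.] [ 0.4947 -0.0339] 0.67
gauge_pin [248. 599.] [ 0.5031 -0.0303] 0.89
gauge_lay [279. 588.] [ 0.4636 -0.0308] 0.85
gauge_lay [210. 246.] [0.4636 0.3645] 0.36
gauge_home [238. 608.] [ 0.5178 -0.0396] 0.64
gauge_home [210. 387.] [0.4894 0.2366] 0.63
{'mtx': array([[371.64829954,   0.        , 320.27246027],
       [  0.        , 371.64829954, 238.89800081],
       [  0.        ,   0.        ,   1.        ]]), 'eye': array([0.54846273, 0.31108686, 0.38422756]), 'attitude': array([-1.68294571e+01,  1.61585929e-03, -7.87309925e+01])}
0.93 ((490.48675537109375, 238.2295379638672), (64.26704406738281, 32.869712829589844), 12.835978507995605)
0.92 ((460.8995361328125, 362.188232421875), (64.09923553466797, 34.012020111083984), 13.413304328918457)
0.82 ((475.9366455078125, 300.7642822265625), (63.5733528137207, 32.67949676513672), 11.776927947998047)
0.75 ((376.7139892578125, 560.4075317382812), (61.22343063354492, 38.05961227416992), 10.596258163452148)
0.74 ((412.5726318359375, 646.61572265625), (62.28236770629883, 36.14643096923828), 80.15054321289062)
```

View pics/w1.png

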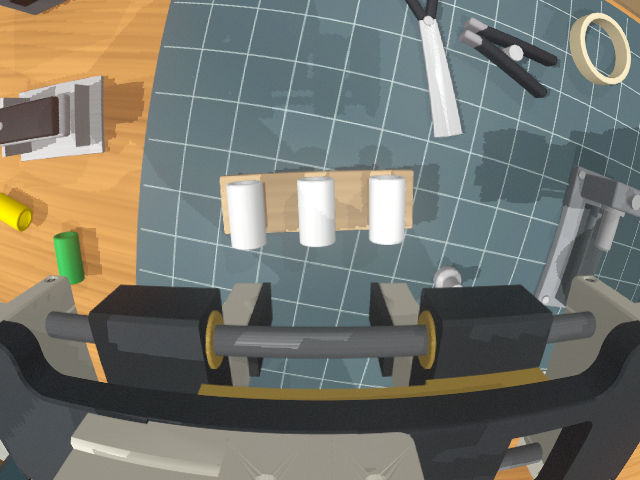

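Call:
{"op": "send_rows", "data": {
  "increments": [
    [[0,-0.95,0.1,-0.131],[0,-0.95,0.1,-0.131],[0,-0.95,0.1,-0.131],[0,-0.95,0.1,-0.131]]
  ]
}}

```text
clock: 4.18
tool_pos: [0.4698, 0.1045, 0.2475]
orientation: [-180.0, -0.1, 0.0]
force: [1.0, 0.9, -0.8]
opening: 0.0464
gripper_force: 0.0
```

Call:
{"op": "send_rows", "data": {
  "increments": [
    [[0,-0.7,0,0],[0,-0.7,0,0],[0,-0.7,0,0],[0,-0.7,0,0]]
  ]
}}

```text
clock: 4.68
tool_pos: [0.4703, -0.0331, 0.2465]
orientation: [-180.0, -0.0, 0.1]
force: [0.0, 0.5, -0.1]
opening: 0.0464
gripper_force: 0.0
```

Run:
```python
from h import *
im,cal=look('w2',['gauge','gauge_pin','gauge_lay','gauge_home','tray'],Z,3)
for t in('gauge','gauge_pin','tray'):
  for d in ctrl.trace(t,'wrist')[:1]:
    ys,xs=np.nonzero(d['mask'])
    for z in(.015,.053):
      P=np.float32([onz('wrist',(a,b),z,cal)[:2] for a,b in zip(ys,xs)])*1000
      print(t,d['conf'],d['bbox'],z,cv2.minAreaRect(P))
cv2.imwrite('pics/w2c.png',cv2.resize(im[60:420,180:480,::-1],None,fx=1.65,fy=1.65,interpolation=cv2.INTER_CUBIC))
```

```text
[ 0.4703 -0.0331  0.2465] [-1.7999e+02 -0.0000e+00  1.3000e-01] 0.046361622212004246 4.675
gauge [181. 321.] [ 0.4938 -0.0338] 0.76
gauge [178. 318.] [ 0.4972 -0.0308] 0.24
gauge_pin [177. 320.] [ 0.5041 -0.0331] 0.64
gauge_lay [221. 319.] [ 0.4614 -0.0324] 0.89
tray [202. 530.] [ 0.4756 -0.2903] 0.71
gauge 0.56 [283.5, 92.6, 358.8, 258.2] 0.015 ((498.7573547363281, -33.58503341674805), (181.520263671875, 81.24002075195312), 0.7664244174957275)
gauge 0.56 [283.5, 92.6, 358.8, 258.2] 0.053 ((503.69012451171875, -33.542686462402344), (163.793212890625, 73.30624389648438), 0.7664183974266052)
tray 0.8 [472.1, 117.6, 596.6, 288.5] 0.015 ((471.57861328125, -298.0430908203125), (143.9226837158203, 188.9824981689453), 79.30047607421875)
tray 0.8 [472.1, 117.6, 596.6, 288.5] 0.053 ((479.1656799316406, -272.1741943359375), (129.867431640625, 170.52670288085938), 79.30048370361328)
```

View pics/w2c.png

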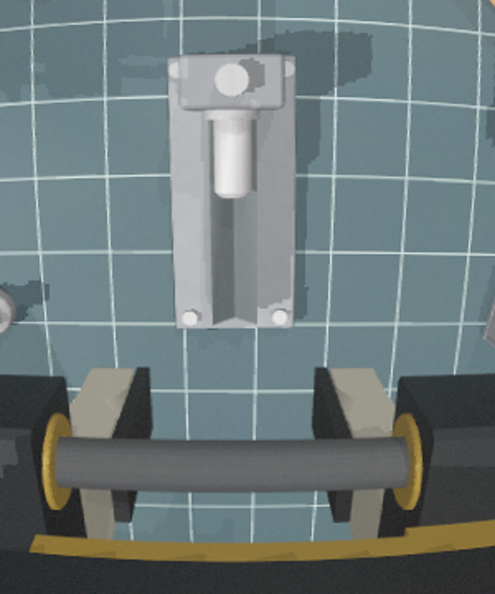

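The crop shows the gauge from above: base corners at crop (176,328), (292,328), pin nose bottom edge at (233,197), collar at (231,112), headstock at top.

Run:
```python
from h import *
cal=ctrl.calibration('wrist')
im=cv2.imread('pics/w2.png'); g=cv2.cvtColor(im,6).astype(int)
f=lambda u,v,z:np.round(onz('wrist',(v/1.65+60,u/1.65+180),z,cal)[:2]*1000,1)
print('base',f(176,328,.015),f(292,328,.015),f(168,57,.015),f(296,57,.015))
print('nose',f(233,197,.053),f(233,197,.061),'collar top front',f(231,121,.069),'tray')
print('pin edges',f(214.5,180,.053),f(251.5,180,.053),f(213.5,135,.053),f(252,135,.053))
print('rail end',f(212,325,.043),f(257,325,.043))
for r in (140,150,160,168,185,195,205): print(r,g[r,285:360].tolist())
```

```text
base [408.    4.6] [408.4 -73.9] [586.4   7.5] [586.8 -72.3]
nose [501.9 -33.3] [503.  -33.3] collar top front [545.8 -32. ] tray
pin edges [511.7 -22.7] [511.8 -43.9] [537.6 -22.1] [537.8 -43.9]
rail end [420.3 -20.7] [420.4 -48.8]
140 [184, 185, 184, 184, 184, 183, 184, 183, 184, 184, 185, 185, 186, 186, 188, 186, 181, 172, 171, 171, 167, 155, 135, 121, 165, 193, 205, 212, 216, 216, 215, 215, 217, 221, 220, 215, 211, 208, 200, 197, 193, 187, 185, 184, 171, 156, 141, 119, 107, 109, 126, 145, 146, 143, 145, 145, 147, 155, 153, 155, 155, 157, 155, 156, 153, 154, 155, 156, 155, 156, 155, 158, 154, 140, 100]
150 [185, 185, 185, 183, 182, 184, 182, 183, 184, 184, 182, 184, 183, 183, 182, 183, 178, 169, 169, 168, 167, 158, 133, 121, 151, 196, 208, 216, 220, 227, 231, 231, 234, 234, 234, 231, 228, 224, 217, 212, 210, 202, 193, 183, 171, 162, 148, 123, 108, 107, 120, 147, 149, 154, 153, 154, 154, 156, 153, 154, 154, 152, 153, 153, 155, 156, 154, 154, 154, 153, 153, 154, 155, 148, 98]
160 [183, 181, 182, 183, 182, 183, 181, 184, 183, 183, 184, 183, 183, 183, 185, 183, 183, 182, 176, 166, 167
[... 1089 characters left out ...]
0, 189, 190, 190, 188, 189, 185, 181, 174, 168, 167, 163, 151, 126, 122, 119, 109, 108, 106, 102, 101, 100, 102, 102, 102, 105, 115, 134, 134, 137, 135, 136, 135, 135, 136, 137, 139, 140, 142, 142, 142, 150, 151, 152, 151, 151, 151, 150, 150, 153, 153, 152, 151, 152, 153, 152, 152, 151, 151, 152, 151, 151, 159, 140, 96]
205 [177, 187, 188, 190, 192, 190, 190, 190, 189, 188, 188, 188, 186, 187, 187, 186, 182, 179, 171, 162, 164, 164, 154, 122, 120, 115, 111, 110, 106, 107, 109, 108, 106, 107, 108, 108, 114, 137, 136, 135, 133, 136, 137, 137, 138, 137, 137, 139, 141, 143, 142, 152, 152, 151, 155, 152, 153, 151, 150, 150, 150, 153, 150, 149, 150, 151, 151, 150, 151, 152, 152, 152, 157, 141, 97]
```

Call:
{"op": "send_rows", "data": {
  "increments": [
    [[0,0.95,0,0.152],[0,0.95,0,0.152],[0,0.95,0,0.152],[0,0.95,0,0.152]]
  ]
}}

```text
clock: 5.62
tool_pos: [0.47, 0.1607, 0.2464]
orientation: [-180.0, -0.0, 13.5]
force: [-0.1, -0.7, 0.4]
opening: 0.046
gripper_force: 0.0
```

Call:
{"op": "send_rows", "data": {
  "increments": [
    [[0.1,0.4,-0.2,0],[0.1,0.4,-0.4,0],[0.1,0.4,-0.55,0],[0.1,0.4,-0.55,0]]
  ]
}}

```text
clock: 6.12
tool_pos: [0.4888, 0.2356, 0.1342]
orientation: [179.8, 0.3, 13.3]
force: [0.1, 0.1, 0.9]
opening: 0.0464
gripper_force: 0.0
```

Run:
```python
from h import *
im,cal=look('w3',['sleeve_a'],Z,4)
for d in ctrl.trace('sleeve_a','wrist')[:3]:
    ys,xs=np.nonzero(d['mask']); P=np.float32([onz('wrist',(a,b),.055,cal)[:2] for a,b in zip(ys,xs)])*1000
    print(d['conf'],d['bbox'],cv2.minAreaRect(P))
```

```text
[0.4888 0.2356 0.1342] [179.84   0.28  13.27] 0.046358674705919777 6.125
sleeve_a [244. 224.] [0.4748 0.301 ] 0.68
sleeve_a [246. 143.] [0.4576 0.364 ] 0.65
sleeve_a [244. 321.] [0.4902 0.2351] 0.56
0.86 [196.3, 197.8, 251.2, 293.2] ((475.79388427734375, 298.8350830078125), (68.19400787353516, 34.46995544433594), 13.04013729095459)
0.74 [115.5, 199.5, 169.2, 287.5] ((462.1119079589844, 361.8036193847656), (64.89627075195312, 37.941741943359375), 12.32563304901123)
0.6 [295.3, 197.5, 345.9, 289.9] ((490.33740234375, 235.79852294921875), (67.35438537597656, 33.27238082885742), 13.450726509094238)
```

View pics/w3.png

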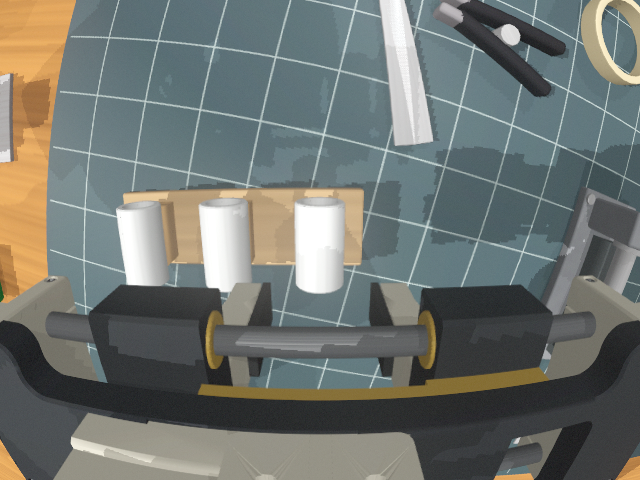

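The target sleeve at (320,244) is centred between the fingers, with its neighbours at (226,244) and (143,244). I'll go down and grip.

Call:
{"op": "send_rows", "data": {
  "increments": [
    [[0,-0.005,-0.2,0],[0,-0.005,-0.4,0],[0,-0.005,-0.53,0],[0,-0.005,-0.53,0],[0,-0.005,-0.53,0]]
  ]
}}

```text
clock: 6.9
tool_pos: [0.4913, 0.2368, 0.0326]
orientation: [-179.9, -0.2, 13.3]
force: [0.6, 0.6, -0.0]
opening: 0.0465
gripper_force: 0.0
```

Call:
{"op": "send_rows", "data": {
  "increments": [
    [[0,0,0,0],[0,0,0,0],[0,0,0,0]]
  ],
  "jaw": 0.2
}}

```text
clock: 7.28
tool_pos: [0.4908, 0.2366, 0.032]
orientation: [-180.0, -0.1, 13.3]
force: [-0.3, -0.6, 7.5]
opening: 0.0337
gripper_force: 30.0
```

Call:
{"op": "send_rows", "data": {
  "increments": [
    [[0,0,0.25,0],[0,0,0.5,0],[-0.08,-0.3,0.5,-0.07],[-0.16,-0.6,0.5,-0.144],[-0.16,-0.95,0.5,-0.144],[-0.16,-0.95,0.5,-0.144]]
  ]
}}

```text
clock: 8.02
tool_pos: [0.457, 0.0431, 0.131]
orientation: [-180.0, -0.0, 0.7]
force: [0.7, -0.1, -0.4]
opening: 0.0333
gripper_force: 30.0
```

Call:
{"op": "send_rows", "data": {
  "increments": [
    [[0,-0.2,0,0],[0,-0.398,0,0],[0,-0.398,-0.2,0],[0,-0.398,-0.3,0],[0,-0.398,-0.3,0]]
  ]
}}

```text
clock: 8.65
tool_pos: [0.4573, -0.0336, 0.0696]
orientation: [180.0, 0.2, 0.9]
force: [-0.2, 0.5, -0.3]
opening: 0.0337
gripper_force: 30.0
```

Run:
```python
from h import *
im,cal=look('w4',['sleeve_a','gauge_lay','gauge_pin'],Z,4)
```

```text
[ 0.4573 -0.0336  0.0696] [1.7995e+02 1.6000e-01 9.0000e-01] 0.03373224515437104 8.65
sleeve_a [320. 322.] [ 0.4356 -0.0351] 0.72
gauge_pin [200. 321.] [ 0.5028 -0.0336] 0.8
```

View pics/w4.png

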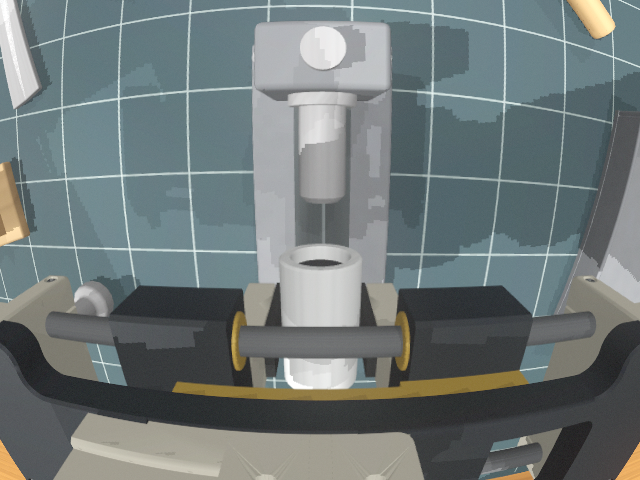

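The sleeve (320,320) is held in line with the pin (322,150). I'll lower it into the vee.

Call:
{"op": "send_rows", "data": {
  "increments": [
    [[0,0,-0.1,0],[0,0,-0.15,0],[0,0,-0.17,0],[0,0,-0.17,0]]
  ]
}}

```text
clock: 9.35
tool_pos: [0.459, -0.034, 0.0387]
orientation: [179.9, -0.1, 1.0]
force: [-7.1, -3.9, 30.3]
opening: 0.0335
gripper_force: 37.2
```

Call:
{"op": "send_rows", "data": {
  "increments": [
    [[0,0,-0.003,0],[0,0,-0.003,0],[0,0,-0.003,0]]
  ],
  "jaw": 0.55
}}

```text
clock: 9.72
tool_pos: [0.4582, -0.0334, 0.0361]
orientation: [-180.0, -0.0, 0.9]
force: [-0.0, -0.2, 0.1]
opening: 0.048
gripper_force: 0.0
```

Call:
{"op": "send_rows", "data": {
  "increments": [
    [[0,0,0.2,0],[0,0,0.3,0],[-0.1,0,0.3,0],[-0.26,0,0.3,0],[-0.26,0,0.3,0],[-0.26,0,0.3,0]]
  ],
  "jaw": 0
}}

```text
clock: 10.48
tool_pos: [0.4067, -0.0333, 0.0963]
orientation: [-180.0, -0.1, 0.9]
force: [-0.0, -1.0, 0.7]
opening: 0.0007
gripper_force: 0.0
```

Call:
{"op": "send_rows", "data": {
  "increments": [
    [[0,0,-0.12,0],[0,0,-0.225,0],[0,0,-0.225,0],[0.04,0,-0.225,0],[0.08,0,-0.225,0],[0.11,0,-0.225,0],[0.14,0,-0.225,0],[0.17,0,-0.225,0],[0.2,0.002,-0.225,0],[0.2,0.002,-0.225,0]]
  ]
}}

```text
clock: 11.72
tool_pos: [0.4467, -0.0331, 0.051]
orientation: [-180.0, -0.0, 0.9]
force: [-0.2, 0.1, -0.1]
opening: 0.0004
gripper_force: 0.0
```

Run:
```python
from h import *
im,cal=look('w5',['sleeve_a','gauge_home'],Z,4)
```

```text
[ 0.4467 -0.0331  0.051 ] [-1.8e+02 -2.0e-02  9.0e-01] 0.00040835010588248337 11.725
sleeve_a [216. 322.] [ 0.4875 -0.0335] 0.83
gauge_home [147. 323.] [ 0.5184 -0.0332] 0.79
```

View pics/w5.png

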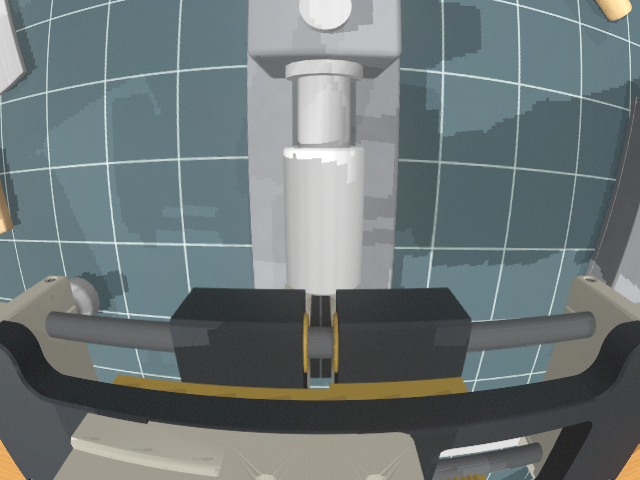

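The sleeve is on the pin (front end at row 150, collar at row 70) and is being pushed cleanly. I'll continue in small steps.

Call:
{"op": "send_rows", "data": {
  "increments": [
    [[0.01,0,0,0],[0.02,0,0,0],[0.03,0,0,0],[0.03,0,0,0]]
  ]
}}

```text
clock: 12.38
tool_pos: [0.4523, -0.0331, 0.051]
orientation: [-180.0, -0.0, 0.9]
force: [-0.4, 0.6, 0.5]
opening: 0.0003
gripper_force: 0.0
```

Call:
{"op": "send_rows", "data": {
  "increments": [
    [[0.008,0,0,0],[0.01,0,0,0],[0.01,0,0,0]]
  ]
}}

```text
clock: 12.75
tool_pos: [0.4541, -0.0331, 0.051]
orientation: [-180.0, -0.0, 0.9]
force: [-0.1, 0.6, 0.1]
opening: 0.0002
gripper_force: 0.1
```

Call:
{"op": "send_rows", "data": {
  "increments": [
    [[0.005,0,0,0],[0.008,0,0,0],[0.008,0,0,0]]
  ]
}}

```text
clock: 13.12
tool_pos: [0.4558, -0.0331, 0.051]
orientation: [-180.0, -0.0, 0.9]
force: [0.8, 0.8, -0.5]
opening: 0.0005
gripper_force: 0.1
```

Call:
{"op": "send_rows", "data": {
  "increments": [
    [[0.005,0,0,0],[0.01,0,0,0],[0.01,0,0,0]]
  ]
}}

```text
clock: 13.5
tool_pos: [0.4578, -0.0331, 0.051]
orientation: [180.0, -0.0, 0.9]
force: [-0.8, -0.8, -0.3]
opening: 0.0002
gripper_force: 0.0
```

Call:
{"op": "send_rows", "data": {
  "increments": [
    [[0.005,0,0,0],[0.008,0,0,0],[0.008,0,0,0]]
  ]
}}

```text
clock: 13.88
tool_pos: [0.4593, -0.0332, 0.0509]
orientation: [180.0, -0.0, 0.9]
force: [-0.3, 0.2, 0.5]
opening: 0.0004
gripper_force: 0.2
```

Call:
{"op": "send_rows", "data": {
  "increments": [
    [[0.005,0,0,0],[0.01,0,0,0],[0.01,0,0,0]]
  ]
}}

```text
clock: 14.25
tool_pos: [0.4615, -0.0331, 0.051]
orientation: [-180.0, -0.0, 0.9]
force: [-0.4, 0.2, -0.1]
opening: 0.0005
gripper_force: 0.0
```

Call:
{"op": "send_rows", "data": {
  "increments": [
    [[0.005,0,0,0],[0.01,0,0,0],[0.01,0,0,0]]
  ]
}}

```text
clock: 14.62
tool_pos: [0.4634, -0.0331, 0.0509]
orientation: [180.0, -0.0, 0.9]
force: [-0.8, 0.0, -0.4]
opening: 0.0007
gripper_force: 0.1
```

Run:
```python
from h import *
im,cal=look('w6',['sleeve_a','gauge_home'],Z,4)
for c in im[40:330:3,322]: print(int(c.mean()),end=' ')
```

```text
[ 0.4634 -0.0331  0.0509] [ 1.8e+02 -1.0e-02  9.0e-01] 0.0006653039140419975 14.625
219 219 217 218 218 217 218 218 218 217 217 217 216 132 174 172 173 173 165 157 128 201 214 211 209 208 213 212 213 214 213 217 221 221 220 172 172 235 255 255 210 210 211 211 211 210 210 211 210 210 209 209 209 209 210 208 209 207 208 208 208 208 208 209 208 207 209 207 207 208 207 207 207 206 207 206 206 206 206 206 206 205 204 205 204 193 57 60 57 56 54 57 53 54 52 49 80
```

Run:
```python
from h import *
cal=ctrl.calibration('wrist')
im=cv2.imread('pics/w6.png')
for r in (100,103,106,143,146,149,152): print(r,np.round(onz('wrist',(r,322),.068,cal)[0],4))
cv2.imwrite('pics/w6c.png',cv2.resize(im[60:310,230:420],None,fx=2.3,fy=2.3))
```

```text
100 0.5537
103 0.5525
106 0.5514
143 0.5374
146 0.5363
149 0.5351
152 0.534
```

View pics/w6c.png

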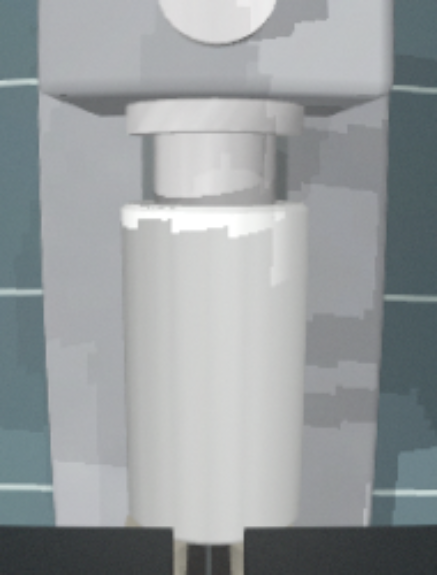

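Crop: the collar's front edge is at row 133 and the sleeve's front edge at row 205, so the gap is about 12 mm. That is past the 20 mm binding point, so this sleeve has the good bush. I'll push it home gently.

Call:
{"op": "send_rows", "data": {
  "increments": [
    [[0.01,0,0,0],[0.02,0,0,0],[0.03,0,0,0],[0.04,0,0,0],[0.046,0,0,0],[0.046,0,0,0]]
  ]
}}

```text
clock: 15.52
tool_pos: [0.4727, -0.0331, 0.051]
orientation: [-180.0, -0.0, 0.9]
force: [-0.2, -0.1, -0.2]
opening: 0.0007
gripper_force: 0.0
```

Call:
{"op": "send_rows", "data": {
  "increments": [
    [[0.004,0,0,0],[0.008,0,0,0],[0.008,0,0,0]]
  ]
}}

```text
clock: 15.9
tool_pos: [0.4742, -0.0332, 0.051]
orientation: [180.0, -0.0, 0.9]
force: [-0.2, 0.7, 0.2]
opening: 0.0007
gripper_force: 0.2
```

Call:
{"op": "send_rows", "data": {
  "increments": [
    [[0.003,0,0,0],[0.005,0,0,0],[0.005,0,0,0]]
  ]
}}

```text
clock: 16.27
tool_pos: [0.4751, -0.0331, 0.051]
orientation: [180.0, -0.0, 0.9]
force: [-1.0, -0.2, -0.1]
opening: 0.0005
gripper_force: 0.3
```

Call:
{"op": "send_rows", "data": {
  "increments": [
    [[0.003,0,0,0],[0.006,0,0,0],[0.006,0,0,0]]
  ]
}}

```text
clock: 16.65
tool_pos: [0.4758, -0.0332, 0.0508]
orientation: [180.0, 0.1, 0.9]
force: [-3.9, 1.1, 2.9]
opening: 0.0009
gripper_force: 1.6
```

Call:
{"op": "send_rows", "data": {
  "increments": [
    [[0.003,0,0,0],[0.006,0,0,0],[0.006,0,0,0]]
  ]
}}

```text
clock: 17.02
tool_pos: [0.4758, -0.0334, 0.0507]
orientation: [180.0, 0.2, 0.9]
force: [-7.0, 1.9, 5.2]
opening: 0.0003
gripper_force: 3.7
```

Contact at the collar (7 N): fully home. I'll retreat and take the second sleeve.

Call:
{"op": "send_rows", "data": {
  "increments": [
    [[-0.1,0,0,0],[-0.1,0,0,0],[-0.1,0,0.2,0],[-0.1,0,0.4,0],[0,0.3,0.4,0.07],[0,0.6,0.4,0.144],[0,0.95,0.4,0.144],[0,0.95,0.4,0.144]]
  ]
}}

```text
clock: 18.02
tool_pos: [0.4788, 0.1608, 0.1314]
orientation: [-180.0, -0.1, 13.5]
force: [0.7, -0.6, -0.0]
opening: 0.0
gripper_force: 0.0
```

Call:
{"op": "send_rows", "data": {
  "increments": [
    [[-0.009,0.3,0,0],[-0.009,0.72,0,0],[-0.009,0.72,0,0],[-0.009,0.72,0,0]]
  ],
  "jaw": 0.53
}}

```text
clock: 18.52
tool_pos: [0.476, 0.3018, 0.1305]
orientation: [180.0, 0.0, 13.4]
force: [-0.1, -1.0, 0.2]
opening: 0.0349
gripper_force: 0.0
```

Run:
```python
from h import *
im,cal=look('w7',['sleeve_a'],Z,4)
```

```text
[0.476  0.3018 0.1305] [1.7998e+02 1.0000e-02 1.3360e+01] 0.03490724666535783 18.525
sleeve_a [282.  20.] [0.3779 0.5622] 0.98
sleeve_a [250. 228.] [0.4598 0.3636] 0.82
sleeve_a [249. 322.] [0.4754 0.2998] 0.73
```

Aligned. I'll wait for the jaw to open, then descend and grip.

Call:
{"op": "send_rows", "data": {
  "increments": [
    [[0,-0.004,0,0],[0,-0.004,0,0],[0,-0.004,-0.2,0],[0,-0.004,-0.4,0],[0,-0.004,-0.49,0],[0,-0.004,-0.49,0]]
  ],
  "jaw": 0.53
}}

```text
clock: 19.38
tool_pos: [0.4751, 0.2987, 0.0318]
orientation: [179.9, 0.1, 13.2]
force: [-0.4, -0.3, -0.1]
opening: 0.0464
gripper_force: 0.0
```

Call:
{"op": "send_rows", "data": {
  "increments": [
    [[0,0,0,0],[0,0,0,0],[0,0,0,0]]
  ],
  "jaw": 0.2
}}

```text
clock: 19.75
tool_pos: [0.4763, 0.301, 0.0343]
orientation: [-179.9, -0.1, 13.3]
force: [-1.9, 0.3, 6.0]
opening: 0.0339
gripper_force: 28.1
```

Call:
{"op": "send_rows", "data": {
  "increments": [
    [[0,0,0.25,0],[0,0,0.5,0],[0,-0.3,0.5,-0.1],[0,-0.6,0.5,-0.2],[0,-0.9,0.5,-0.28],[0,-1,0.5,-0.28]]
  ]
}}

```text
clock: 20.5
tool_pos: [0.4748, 0.0972, 0.1333]
orientation: [-180.0, 0.0, -11.0]
force: [0.3, 0.8, -0.2]
opening: 0.0335
gripper_force: 30.0
```

Call:
{"op": "send_rows", "data": {
  "increments": [
    [[0,-0.3,0,0],[0,-0.6,0,0],[0,-0.9,0,0],[0.178,-1,0,0]]
  ]
}}

```text
clock: 21.0
tool_pos: [0.5099, -0.1025, 0.1335]
orientation: [-180.0, 0.0, -10.9]
force: [0.9, 1.6, -0.8]
opening: 0.0342
gripper_force: 30.0
```

Call:
{"op": "send_rows", "data": {
  "increments": [
    [[0,-0.3,0,0],[0,-0.6,0,0],[0,-0.9,0,0],[0,-1,0,0],[0,-1,0,0]]
  ]
}}

```text
clock: 21.62
tool_pos: [0.511, -0.301, 0.1325]
orientation: [-180.0, 0.0, -10.9]
force: [-0.6, 0.2, -0.8]
opening: 0.0337
gripper_force: 30.0
```

Run:
```python
from h import *
im,cal=look('w8',['tray','gauge','sleeve_a'],Z,3)
for d in ctrl.trace('tray','wrist')[:1]:
    ys,xs=np.nonzero(d['mask'])
    P=np.float32([onz('wrist',(a,b),.033,cal)[:2] for a,b in zip(ys,xs)])*1000
    print(d['conf'],d['bbox'],cv2.minAreaRect(P))
```

```text
[ 0.511  -0.301   0.1325] [-1.800e+02  4.000e-02 -1.089e+01] 0.03369560540497258 21.625
gauge [296.  70.] [ 0.4914 -0.0359] 0.58
sleeve_a [320. 320.] [ 0.4546 -0.29  ] 0.86
sleeve_a [293.  33.] [ 0.5151 -0.0328] 0.57
0.88 [235.0, 163.0, 408.7, 380.0] ((475.27935791015625, -295.33074951171875), (120.00328063964844, 181.6622314453125), 78.98722839355469)
```

View pics/w8.png

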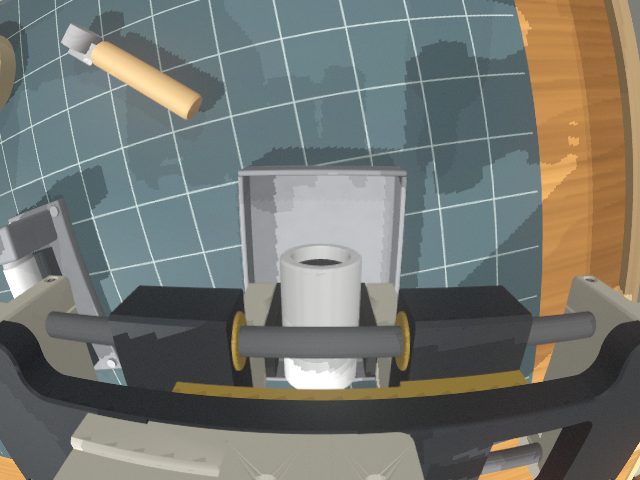

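The tray is centred under the gripper (rim cols 240–405) with the held sleeve at (320,310). Lower and release.

Call:
{"op": "send_rows", "data": {
  "increments": [
    [[0.02,-0.013,-0.25,0],[0.02,-0.013,-0.45,0],[0.02,-0.013,-0.55,0],[0.02,-0.013,-0.59,0],[0.02,-0.013,-0.59,0]]
  ]
}}

```text
clock: 22.5
tool_pos: [0.5156, -0.302, 0.0152]
orientation: [180.0, 0.0, -10.7]
force: [-0.1, -0.4, -0.1]
opening: 0.0334
gripper_force: 30.0
```

Call:
{"op": "send_rows", "data": {
  "increments": [
    [[0,0,0,0],[0,0,0,0],[0,0,0,0]]
  ],
  "jaw": 0.53
}}

```text
clock: 22.88
tool_pos: [0.5157, -0.3027, 0.0157]
orientation: [180.0, -0.1, -10.8]
force: [0.3, -0.4, 0.6]
opening: 0.0463
gripper_force: 0.0
```

Call:
{"op": "send_rows", "data": {
  "increments": [
    [[0,0,0.25,0],[0,0,0.5,0],[-0.1,0.3,0.59,0.1],[-0.178,0.6,0.59,0.2],[-0.178,0.9,0.59,0.28],[-0.178,1,0.59,0.28]]
  ]
}}

```text
clock: 23.62
tool_pos: [0.4795, -0.1, 0.1339]
orientation: [-180.0, -0.1, 13.5]
force: [0.1, -0.9, -0.2]
opening: 0.0464
gripper_force: 0.0
```

Call:
{"op": "send_rows", "data": {
  "increments": [
    [[0,0.3,0,0],[0,0.6,0,0],[0,0.9,0,0],[0,1,0,0]]
  ]
}}

```text
clock: 24.12
tool_pos: [0.4798, 0.1003, 0.1335]
orientation: [-180.0, -0.1, 13.4]
force: [-0.0, 0.4, -0.2]
opening: 0.0466
gripper_force: 0.0
```

Call:
{"op": "send_rows", "data": {
  "increments": [
    [[-0.05,0.3,0,0],[-0.1,0.6,0,0],[-0.1,0.9,0,0],[-0.1,1,0,0]]
  ]
}}

```text
clock: 24.62
tool_pos: [0.4598, 0.3001, 0.1331]
orientation: [-180.0, -0.0, 13.4]
force: [0.2, -0.7, 0.0]
opening: 0.0463
gripper_force: 0.0
```

Call:
{"op": "send_rows", "data": {
  "increments": [
    [[0,0.335,0,0],[0,0.335,0,0],[0,0.335,0,0]]
  ]
}}

```text
clock: 25.0
tool_pos: [0.4595, 0.3637, 0.1325]
orientation: [180.0, 0.1, 13.3]
force: [-0.8, 0.2, 0.2]
opening: 0.0464
gripper_force: 0.0
```

Run:
```python
from h import *
im,cal=look('w9',['sleeve_a'],Z,4)
```

```text
[0.4595 0.3637 0.1325] [1.7996e+02 6.0000e-02 1.3270e+01] 0.046387271131079634 25.0
sleeve_a [280.  62.] [0.3783 0.571 ] 0.89
```

Run:
```python
from h import *
im,cal=look('w10',['sleeve_a','rack'],Z,4)
for d in ctrl.trace('sleeve_a','wrist')[:4]:
    ys,xs=np.nonzero(d['mask']); P=np.float32([onz('wrist',(a,b),.055,cal)[:2] for a,b in zip(ys,xs)])*1000
    print(d['conf'],d['bbox'],cv2.minAreaRect(P))
g=cv2.cvtColor(im,7); print(g[230,260:380:4], g[180:300:5,321])
```

```text
[0.4597 0.363  0.1329] [1.7998e+02 4.0000e-02 1.3210e+01] 0.04638665344622089 25.1
sleeve_a [285.  63.] [0.3742 0.5702] 0.65
sleeve_a [245. 316.] [0.4602 0.3656] 0.62
rack [227. 398.] [0.4758 0.3016] 0.91
0.96 [43.6, 248.3, 82.6, 312.8] ((382.6387939453125, 565.2977905273438), (56.932674407958984, 39.75151443481445), 8.43289852142334)
0.61 [0.0, 208.4, 16.6, 245.3] ((411.6238708496094, 630.7633056640625), (24.19823455810547, 35.85426712036133), 85.83300018310547)
0.59 [293.9, 194.9, 345.5, 299.6] ((459.84552001953125, 364.2898254394531), (69.30516052246094, 34.28221130371094), 12.864739418029785)
[120 122 121 165 213 209 208 209 209 241 250 255 255 255 251 250 241 233
 216 196 178 171 172 171 169 171 169 168 159 157] [119 120 146 207 187 203 237 255 249 249 249 249 249 249 248 248 248 247
 246 246 246 245 244 235]
```

Call:
{"op": "send_rows", "data": {
  "increments": [
    [[0,0.003,-0.2,0],[0,0.003,-0.4,0],[0,0.003,-0.5,0],[0,0.003,-0.5,0]]
  ]
}}

```text
clock: 25.8
tool_pos: [0.4591, 0.3637, 0.0316]
orientation: [179.9, 0.1, 13.2]
force: [-0.5, -0.5, 0.5]
opening: 0.0463
gripper_force: 0.0
```

Call:
{"op": "send_rows", "data": {
  "increments": [
    [[0,0,0,0],[0,0,0,0],[0,0,0,0]]
  ],
  "jaw": 0.2
}}

```text
clock: 26.18
tool_pos: [0.4603, 0.3651, 0.0343]
orientation: [-180.0, -0.1, 13.3]
force: [0.1, -4.3, 6.9]
opening: 0.0338
gripper_force: 27.6
```

Call:
{"op": "send_rows", "data": {
  "increments": [
    [[0,0,0.25,0],[0,0,0.5,0],[0,-0.3,0.5,-0.1],[0,-0.6,0.5,-0.2],[0,-0.9,0.5,-0.28],[0,-1,0.5,-0.28]]
  ]
}}

```text
clock: 26.92
tool_pos: [0.4589, 0.1626, 0.1335]
orientation: [-179.9, -0.0, -11.0]
force: [1.7, 1.0, -1.7]
opening: 0.0332
gripper_force: 30.0
```

Call:
{"op": "send_rows", "data": {
  "increments": [
    [[0,-0.3,0,0],[0,-0.6,0,0],[0,-0.9,0,0],[0,-1,0,0]]
  ]
}}

```text
clock: 27.42
tool_pos: [0.4596, -0.037, 0.1333]
orientation: [-180.0, -0.0, -10.9]
force: [0.8, 0.4, 0.2]
opening: 0.0337
gripper_force: 30.0
```

Call:
{"op": "send_rows", "data": {
  "increments": [
    [[0,-0.3,0,0],[-0.05,-0.6,0,0],[-0.108,-0.9,0,0],[-0.108,-1,0,0]]
  ]
}}

```text
clock: 27.92
tool_pos: [0.4377, -0.2373, 0.1332]
orientation: [-180.0, -0.0, -10.9]
force: [0.1, 0.1, -1.7]
opening: 0.0341
gripper_force: 30.0
```

Call:
{"op": "send_rows", "data": {
  "increments": [
    [[0,-0.263,0,0],[0,-0.263,0,0],[0,-0.263,0,0]]
  ]
}}

```text
clock: 28.3
tool_pos: [0.4382, -0.2875, 0.1329]
orientation: [-180.0, -0.0, -10.8]
force: [-0.1, 0.7, -0.7]
opening: 0.0338
gripper_force: 30.0
```

Run:
```python
from h import *
Z['sleeve_a']=.024
im,cal=look('w11',['sleeve_a'],Z,5)
for d in ctrl.trace('sleeve_a','wrist')[:4]: print(d['conf'],d['bbox'])
```

```text
[ 0.4382 -0.2875  0.1329] [-1.7998e+02 -1.0000e-02 -1.0810e+01] 0.033770175443307626 28.3
sleeve_a [214.  15.] [ 0.5161 -0.0052] 0.78
sleeve_a [314. 321.] [ 0.3741 -0.2758] 0.71
sleeve_a [132. 316.] [ 0.515  -0.2992] 0.64
0.69 [2.2, 172.9, 38.6, 251.5]
0.68 [277.9, 240.2, 362.1, 389.3]
0.66 [293.3, 85.0, 345.5, 174.6]
```

View pics/w11.png

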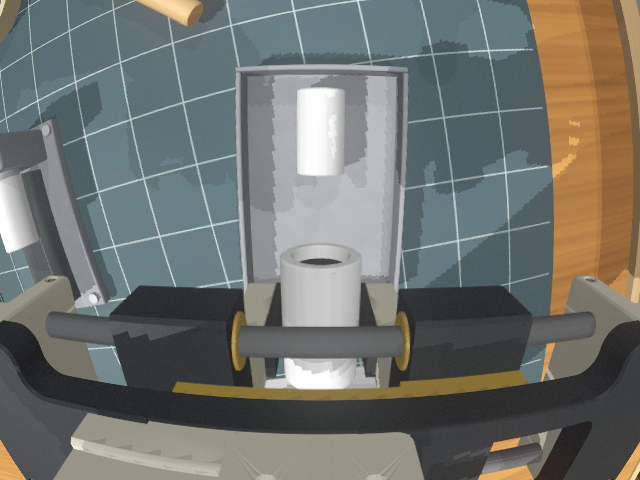

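The second sleeve rests in the tray at (320,132) and the third is held over the free half. The good sleeve is still on the pin at left (15,212). Lower and release.

Call:
{"op": "send_rows", "data": {
  "increments": [
    [[0,0,-0.25,0],[0,0,-0.45,0],[0,0,-0.55,0],[0,0,-0.59,0],[0,0,-0.59,0]]
  ]
}}

```text
clock: 29.08
tool_pos: [0.4384, -0.2871, 0.0151]
orientation: [180.0, 0.0, -10.7]
force: [0.2, 1.1, -0.7]
opening: 0.0335
gripper_force: 30.0
```

Call:
{"op": "send_rows", "data": {
  "increments": [
    [[0,0,0,0],[0,0,0,0],[0,0,0,0]]
  ],
  "jaw": 0.53
}}

```text
clock: 29.45
tool_pos: [0.4385, -0.2877, 0.0156]
orientation: [180.0, -0.1, -10.8]
force: [1.0, 0.0, 0.2]
opening: 0.0459
gripper_force: 0.0
```

Call:
{"op": "send_rows", "data": {
  "increments": [
    [[0,0,0.25,0],[0,0,0.5,0],[0,0.2,0.8,0],[0,0.5,0.8,0],[0,0.8,0.8,0],[0,0.8,0.8,0]]
  ]
}}

```text
clock: 30.2
tool_pos: [0.4384, -0.1242, 0.176]
orientation: [-179.9, -0.1, -10.5]
force: [0.7, -1.0, 0.6]
opening: 0.0462
gripper_force: 0.0
```

Run:
```python
from h import *
im,cal=look('w12',['sleeve_a','gauge_home'],Z,5)
for d in ctrl.spot_point('sleeve_a','wrist'): print(np.round(onz('wrist',d['pixel'],.024,cal)[:2],4),np.round(onz('wrist',d['pixel'],.053,cal)[:2],4))
```

```text
[ 0.4384 -0.1242  0.176 ] [-1.7993e+02 -1.3000e-01 -1.0460e+01] 0.046213489494925146 30.2
sleeve_a [107. 501.] [ 0.5152 -0.2883] 0.81
sleeve_a [157. 191.] [ 0.5173 -0.0339] 0.74
sleeve_a [192. 496.] [ 0.4452 -0.2747] 0.71
[ 0.5151 -0.3008] [ 0.5152 -0.2856]
[ 0.5175 -0.025 ] [ 0.5173 -0.0357]
[ 0.4392 -0.2862] [ 0.4464 -0.2724]
```

Both rejects are in the tray at about (0.515,-0.301) and (0.439,-0.286), and the good sleeve sits at home at about (0.517,-0.034). I'll hand it in.

```bash
python3 -c "
from plant import ctrl
print(ctrl.close_job())"
```

```text
the job is handed in; nothing more can be done
None
```

The first sleeve I tried slid freely onto the pin and sits against the collar. The other two are in the reject tray, put there untested because only one sleeve fits. I handed the job in at about 30 s, and no verdict came back.

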